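# Locate the sample carrier on the scanning stage

### The job

Lay the sample carrier plate flat on the low stage and push it fully home: one long edge against both dowels and its left end against the end stop. Press it there gently, so that it bears on both dowels and the stop together for about half a second, then let go and leave it seated, without disturbing the other things on the worktop.

Things in the scene. Friction and masses are not known exactly. Their poses are not given: they have to be found in the camera images.
- carrier_grip (a point): Grip post of the sample carrier: an aluminium plate 90 (its x) x 130 (its y) x 10 mm, 0.25-0.45 kg, the same either way round, with a round black post at its middle, 22 mm diameter, rising 37 mm above the plate, and two flat sample windows. The point is on the post's axis, 34 mm above the plate's underside; z is up the post. It starts flat on the worktop (height 0).
- stage: Fixed low aluminium stage, 150 mm (its x) x 240 mm (its y), bed 15 mm above the worktop; origin at the centre of its underside. x points away from the robot, y to its left, give or take the yaw. A seated carrier has its own x along this x and its centre at x = +5 mm. Its metal is ground smooth: the carrier slides on bed, dowels and stop with a friction coefficient of 0.2 to 0.3.
- dowel_mid (a point): Point on the bed midway between the two fixed upright steel dowels, axes as the stage's. The dowels are 10 mm in diameter, 14 mm high above the bed, at y = -40 and +40 mm from here. The carrier's 130 mm long edge goes against their near (-x) sides. Push with about 4 to 10 N; over 25 N on a dowel is too much.
- stop_slot (a point): Middle of the end stop's slot on the bed, axes as the stage's. The stop, a rigid block with a round steel nose facing -y, 14 mm high, is clamped with its nose tip anywhere from 12 mm to the -y side to 12 mm to the +y side of here: not measured, find it by feel or sight; it does not yield. The carrier's end (65 mm from its centre) goes against it with 3 to 8 N; over 25 N is too much.
- jar: Bystander, to be left alone: lidded sample jar, 52 mm wide, 60 mm tall; the origin is at the middle of its underside.
- tipbox: Bystander, to be left alone: clear open pipette-tip box, 85 x 125 x 50 mm; the origin is at the middle of its underside.
- pipette: Bystander, to be left alone: pipette lying down, about 230 mm long; the origin is at the middle of its underside.
- dish: Bystander, to be left alone: white shallow dish, 90 mm wide, 16 mm tall; the origin is at the middle of its underside.
- spatula: Bystander, to be left alone: steel lab spatula lying down, 170 mm long; the origin is at the middle of its underside.
- glovebox: Bystander, to be left alone: white glove box with a blue top, 120 x 240 x 80 mm; the origin is at the middle of its underside.

How it is judged:
On the way, in this order (a step that is already met when the one before it is completed fails the run):
1. the carrier lies flat on the stage's bed (contact force between carrier and stage_c0 above 0.3 N and angle between carrier_grip's own z axis and vertical below 0.06 rad and height (world z) of carrier_grip between 0.045 and 0.054 m), for 0.1 s.
2. the carrier bears on both dowels and the end stop together (at least 1 N on each) (contact force between carrier and stage_c1 above 1 N and contact force between carrier and stage_c2 above 1 N and contact force between carrier and stop above 1 N), for 0.3 s.
At the end, for the whole second after the job is handed in: the carrier lies flat on the bed (within 0.02 rad), at rest, its long edge within 1.5 mm of both dowels' line and 0.025 rad of parallel, its end within 1.5 mm of the end stop's nose (x of carrier_grip in the frame of stage between 0.0035 and 0.007 m and y of carrier_grip in the frame of stop between -0.0665 and -0.063 m and angle between the x axis of carrier_grip and the x axis of stage, either way round below 0.025 rad and angle between carrier_grip's own z axis and vertical below 0.02 rad and height (world z) of carrier_grip between 0.0475 and 0.0505 m and linear speed of carrier below 0.01 m/s); the robot touches nothing.
It fails at once if a dowel or the end stop is pressed with more than 25 N (contact force between carrier and stage_c1 above 25 N or contact force between carrier and stage_c2 above 25 N or contact force between carrier and stop above 25 N).
It fails at once if a bystander is moved by more than 20 mm (distance of any of jar, tipbox, pipette, dish, spatula, glovebox from where it was at the start of the episode above 0.02 m).
It also fails if it takes over 64 s, if anything falls off the work surface, if the arm or the gripper's body presses on something with over 40 N, if the wrist force passes 120 N, or if a joint passes its speed limit or range.

### The arm

A 7-joint arm with a two-finger parallel gripper is mounted at the origin on the work surface. World frame = base frame: x ahead of the robot, y to its left, z up, the work surface at z = 0. Lengths are in m, angles in rad, forces in N, time in s.
With the tool pointing down it reaches from about 0.375 to 0.925 m from the base axis. Payload 3.1 kg.
Tool frame: the origin (TCP) lies between the finger pads; the fingertips stand 19 mm ahead of it and the grasp point (between the pads) is the TCP; z points along the fingers, y is the line along which they close (so a half turn about z gives the same grasp; the last joint's range is limited). The gripper opens to 85 mm and grips with 20 to 120 N. Pads are 22 mm wide; open, the fingers measure 114 mm over their backs; the gripper's body (76 mm by 85 mm) begins 54 mm behind the grasp point. The pads swing forward as they close: fully open they stand 13 mm farther back than shut.
Start: joints at [-1.331, 0.383, 0.044, 1.598, -0.018, 1.161, -0.05], TCP at [0.215, 0.613, 0.222] pointing down, gripper open.
Joint ranges: [-2.61, 2.61], [-0.41, 2.15], [-1.48, 1.57], [0, 2.5], [-1.57, 4.71], [0.05, 1.97], [-2.85, 2.85]. Speed limits (rad/s): [2.79, 2.79, 3.14, 3.14, 3.14, 3.14, 3.14].

### API

Orientations are given as a unit quaternion [x, y, z, w].
In Python, from bench import move_ptp, movel, move_j, move_gripper, pause, inverse_kinematics, read_camera, camera_params, MotionError, sign_off, look_for, tip_of, read_time_s, read_qpos, read_joint_vel, read_effort, read_eef_pos, read_tcp_rot, read_ft_force, read_ft_torque, read_finger_gap, read_grasp_force gives the robot as it stands. Calls block until the motion is done:
- move_ptp(position, orientation): joint-space move of the TCP to a pose.
- movel(position, orientation=None, speed=0.15): straight line of the TCP; orientation=None keeps the orientation; speed is the mean speed in m/s.
- move_j(angles): joint-space move.
- move_gripper(opening, effort=None): finger opening in m; effort is the grip in N (None keeps the last); returns when the fingers have stopped.
- pause(seconds).
- inverse_kinematics(position, orientation): joint angles nearest the present ones, or None.
- read_camera(name): name is "side" or "top" or "wrist"; returns the picture (480x640x3 uint8, red, green, blue); there is no depth.
- camera_params(name): a dict with "K" (3x3 intrinsics, pixels), "camera_from_world" (4x4, takes a point from world to camera coordinates). Camera axes: x right, y down, z forward; pixel columns grow to the right and rows downward; lengths in m; the calibration is good to about 2 mm. The wrist camera is an equidistant fisheye: a pixel r from the principal point sees the ray r / f radians off the axis. A picture is of the moment at which its call begins: read the wrist's pose just before it. camera_params takes no time and is no camera call; for the wrist camera it gives the pose at the moment of the call.
A pose or a line that the arm cannot do raises MotionError and nothing moves.
- sign_off(): hands the job in; it is judged then, once.
Trained networks look in the newest picture that a camera, given by its name, has taken for a name from the list of things; names that differ only in an ending like _2 or _b are one class to them, and where a whole thing is asked for, a point or a joint stands for the part that bears it (a point fixed in the world has none). Each returns a list of dicts, best first, with "confidence" (0 to 1); they miss things now and then, are a little off and sometimes report something else, mostly with a low value. They report only what shows in the picture. A call takes as long as a camera call.
- look_for(camera, name): "at" ([column, row] in pixels, amid what is visible of it).
- tip_of(camera, name): "at" ([column, row] in pixels: a listed point, or the origin of a listed thing).
Readings, each from a call of its own:
- read_time_s(): time.
- read_qpos(): joint angles.
- read_joint_vel(): joint speeds.
- read_effort(): joint torques, N m.
- read_eef_pos(): TCP position.
- read_tcp_rot(): TCP orientation.
- read_ft_force(): force on the tool from outside, world axes, zero at the start.
- read_ft_torque(): the same for the moment, N m.
- read_finger_gap(): finger opening in m.
- read_grasp_force(): force on a finger pad.
Only numpy, scipy, OpenCV 4.12 (cv2) and the standard library are available. Lean on these libraries where they do the work, as an engineer would, in place of code of your own. Each camera call takes 0.05 s, during which the arm holds its last target. There are 200 camera calls.

## Working session

There is one attempt and no reset: what is moved stays moved. The work goes in short steps, each a Python script; the robot and the scene stay as the last script left them, time stands still between calls to the robot, and variables do not carry over. Pictures are saved under pics/ and viewed, at most 10 in all, crops included, and the job is handed in when it is done.

```bash
ls; mkdir -p pics
cat > h.py <<'E'
import numpy as np, cv2
from bench import *
from scipy.spatial.transform import Rotation as R
def ray(cam,uv,P=None):
    P=P or camera_params(cam); K=np.array(P["K"]); T=np.array(P["camera_from_world"])
    x=(uv[0]-K[0,2])/K[0,0]; y=(uv[1]-K[1,2])/K[1,1]
    if cam=="wrist":
        r=np.hypot(x,y); s=np.sin(r)/r if r>1e-9 else 1; d=np.array([x*s,y*s,np.cos(r)])
    else: d=np.array([x,y,1.])
    Rw=T[:3,:3].T; return -Rw@T[:3,3], Rw@d
def at_z(cam,uv,z,P=None):
    o,d=ray(cam,uv,P); return o+d*(z-o[2])/d[2]
def proj(cam,p,P=None):
    P=P or camera_params(cam); K=np.array(P["K"]); T=np.array(P["camera_from_world"])
    c=T[:3,:3]@np.array(p)+T[:3,3]
    if cam=="wrist":
        r=np.arctan2(np.hypot(c[0],c[1]),c[2]); n=np.hypot(c[0],c[1])+1e-12; x,y=c[0]/n*r,c[1]/n*r
    else: x,y=c[0]/c[2],c[1]/c[2]
    return np.array([K[0,0]*x+K[0,2],K[1,1]*y+K[1,2]])
def down(yaw): # tool z down, tool y axis at angle yaw+90deg.. x axis at yaw
    return (R.from_euler('z',yaw)*R.from_euler('x',np.pi)).as_quat()
def snap(cam,name):
    im=np.asarray(read_camera(cam)); cv2.imwrite(f"pics/{name}.png",im[:,:,::-1]); return im
E
python3 - <<'E'
from h import *
for c in("top","side"):
    snap(c,c+"0")
    for n,z in(("carrier_grip",.034),("stage",.0),("dowel_mid",.015),("stop_slot",.015),("jar",0),("tipbox",0),("pipette",0),("dish",0),("spatula",0),("glovebox",0)):
        r=tip_of(c,n)[:2]
        print(c,n,[(np.round(q["at"],1).tolist(),round(q["confidence"],2),np.round(at_z(c,q["at"],z)[:2],4).tolist()) for q in r])
print(read_tcp_rot(),R.from_quat(read_tcp_rot()).as_matrix().round(2).tolist(),read_time_s())
E
```

```text
pics
top carrier_grip [([473.4, 237.0], 0.84, [0.5923, -0.2696]), ([268.7, 239.4], 0.49, [0.5748, 0.2177])]
top stage [([271.6, 261.2], 0.82, [0.5267, 0.212])]
top dowel_mid [([269.3, 239.2], 0.86, [0.5784, 0.2182])]
top stop_slot [([244.9, 264.8], 0.86, [0.5146, 0.2745])]
top jar [([357.9, 320.1], 0.68, [0.3903, 0.0002])]
top tipbox [([383.6, 173.7], 0.92, [0.7535, -0.0595])]
top pipette [([280.7, 160.6], 0.56, [0.7818, 0.1992])]
top dish [([174.1, 331.5], 0.95, [0.3522, 0.4383]), ([267.9, 239.5], 0.21, [0.58, 0.2232])]
top spatula [([470.9, 342.9], 0.77, [0.3438, -0.2675])]
top glovebox [([154.1, 227.1], 0.9, [0.6043, 0.5056])]
side carrier_grip [([380.5, 390.8], 0.78, [0.5895, -0.2733])]
side stage [([294.3, 227.1], 0.83, [0.5261, 0.2198])]
side dowel_mid [([309.2, 221.3], 0.75, [0.5653, 0.2175]), ([253.6, 299.7], 0.33, [0.3932, -0.0064])]
side stop_slot [([287.9, 208.3], 0.96, [0.5206, 0.2801])]
side jar [([254.4, 302.6], 0.77, [0.3941, -0.0029])]
side tipbox [([420.8, 289.0], 0.69, [0.7686, -0.0441])]
side pipette [([390.9, 223.8], 0.84, [0.7774, 0.1796])]
side dish [([221.5, 185.4], 0.66, [0.354, 0.4378]), ([292.3, 211.6], 0.61, [0.5325, 0.2817])]
side spatula [([286.8, 208.5], 0.63, [0.5202, 0.2975]), ([243.9, 421.5], 0.61, [0.3432, -0.261])]
side glovebox [([300.7, 163.0], 0.68, [0.6002, 0.5019])]
[ 1.68065608e-01  9.85775812e-01 -7.38069451e-06 -1.25793346e-05] [[-0.94, 0.33, -0.0], [0.33, 0.94, -0.0], [0.0, -0.0, -1.0]] 1.1
```

View pics/top0.png

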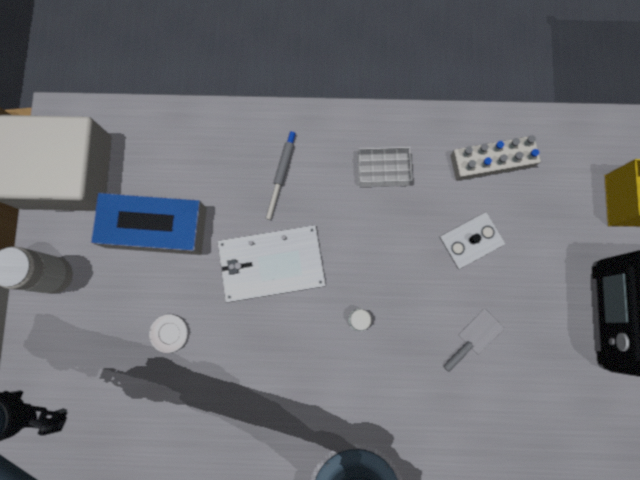

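View pics/side0.png

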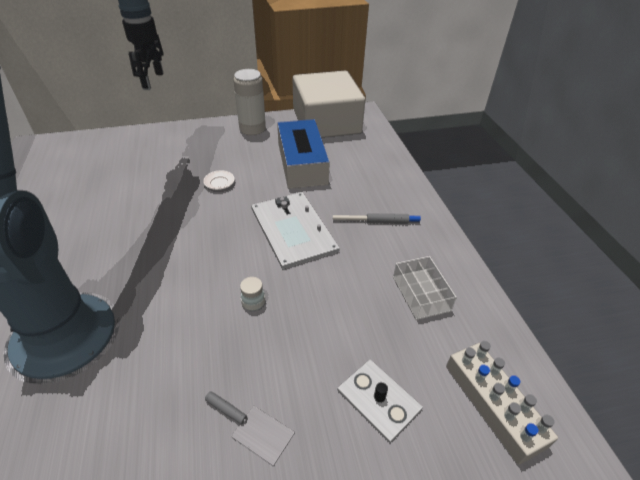

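Top view: the stage spans about (219,240), (317,227), (325,286), (228,300), with its dowels at (251,243) and (284,238) and the stop nose near (243,266). The carrier is at (473,238), clear of the other items. The side view agrees, with the post at (380,391). Next I'll move the wrist camera over the stage and then over the carrier.

Run:
```python
from h import *
c=[at_z("top",p,.015)[:2] for p in [(219,240),(317,227),(325,286),(228,300)]]
v=(c[0]-c[1])+(c[3]-c[2]); sy=np.arctan2(-v[0],v[1]); print("stage yaw",sy,np.mean(c,0))
im=cv2.imread("pics/top0.png"); g=cv2.cvtColor(im[205:275,435:510],cv2.COLOR_BGR2GRAY)
m=(g>175).astype(np.uint8); cs=max(cv2.findContours(m,0,2)[0],key=cv2.contourArea)
b=cv2.boxPoints(cv2.minAreaRect(cs))+[435,205]; w=np.array([at_z("top",p,.01)[:2] for p in b])
e=[w[1]-w[0],w[2]-w[1]]; print("carrier",w.mean(0),[np.linalg.norm(q) for q in e])
l=max(e,key=np.linalg.norm); l=l*np.sign(l[1]); print("carrier yaw",np.arctan2(-l[0],l[1]))
t=read_time_s()
M=R.from_quat(read_tcp_rot()).as_matrix()
move_ptp([.49,.215,.25],down(np.pi+sy)); print(read_time_s()-t, read_qpos())
P=camera_params("wrist"); print(np.linalg.inv(P["camera_from_world"])[:3].round(3).tolist())
snap("wrist","w1")
for n,z in(("stage",0),("dowel_mid",.015),("stop_slot",.015)):
    print(n,[(np.round(q["at"],1).tolist(),round(q["confidence"],2),at_z("wrist",q["at"],z,P)[:2].round(4).tolist()) for q in tip_of("wrist",n)[:2]])
```

```text
stage yaw 0.16280843474470238 [0.52069986 0.2087656 ]
carrier [ 0.57657986 -0.2819861 ] [np.float64(0.12305143651284231), np.float64(0.0534993818808216)]
carrier yaw 0.5144245321081032
1.7666999999999997 [-0.76147627  0.13883144  0.29393749  1.85453103 -0.04444565  1.15439488
  1.28347959]
[[-0.165, 0.934, 0.317, 0.408], [0.986, 0.156, 0.053, 0.203], [-0.0, 0.321, -0.947, 0.403]]
stage [([313.1, 218.1], 0.95, [0.521, 0.2119])]
dowel_mid [([315.3, 270.8], 0.79, [0.5779, 0.2238]), ([145.7, 84.6], 0.6, [0.3942, 0.0048])]
stop_slot [([373.4, 226.9], 0.75, [0.5157, 0.2784])]
```

View pics/w1.png

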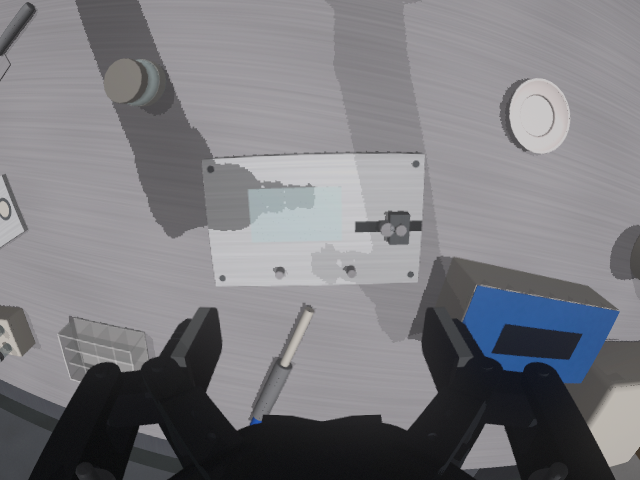

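The wrist view shows the stage with corners at about (203,160), (424,154), (417,281) and (216,286). The dowels are at (279,272) and (349,271), and the stop's round nose is at (387,230), tip near (381,230). The glove box lies about 4 cm left of the stage, so I'll zoom in for accuracy and take a look at the carrier.

Run:
```python
from h import *
import json
P=camera_params("wrist"); json.dump({k:np.array(P[k]).tolist() for k in("K","camera_from_world")},open("P1.json","w"))
im=cv2.imread("pics/w1.png")[145:295,195:435]
cv2.imwrite("pics/w1z.png",cv2.resize(im,None,fx=3.33,fy=3.33,interpolation=cv2.INTER_CUBIC))
# over the carrier
move_ptp([.56,-.275,.22],down(np.pi+.51)); print(read_time_s(),read_qpos())
P=camera_params("wrist"); json.dump({k:np.array(P[k]).tolist() for k in("K","camera_from_world")},open("P2.json","w"))
snap("wrist","w2")
print([(np.round(q["at"],1).tolist(),round(q["confidence"],2),at_z("wrist",q["at"],.034,P)[:2].round(4).tolist()) for q in tip_of("wrist","carrier_grip")[:2]])
```

```text
4.8667 [-0.1830252   0.40492364  0.72905019  1.69282135 -0.29199182  1.15602375
  2.70828352]
[([310.2, 234.4], 0.63, [0.5911, -0.2688])]
```

View pics/w1z.png

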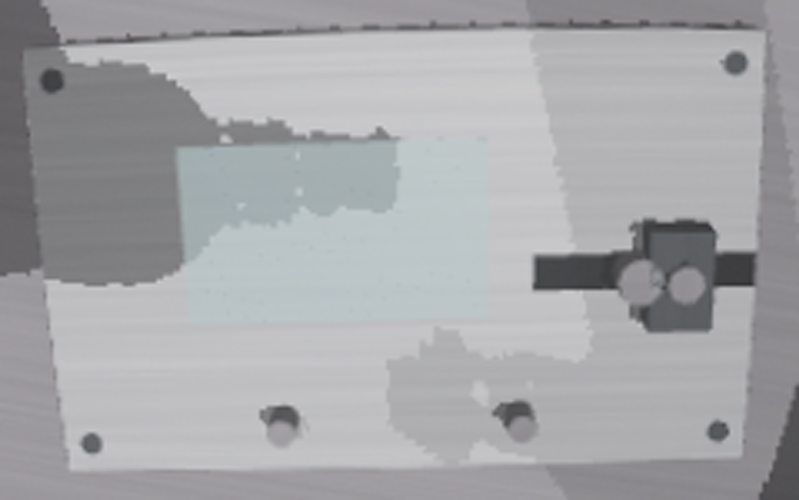

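View pics/w2.png

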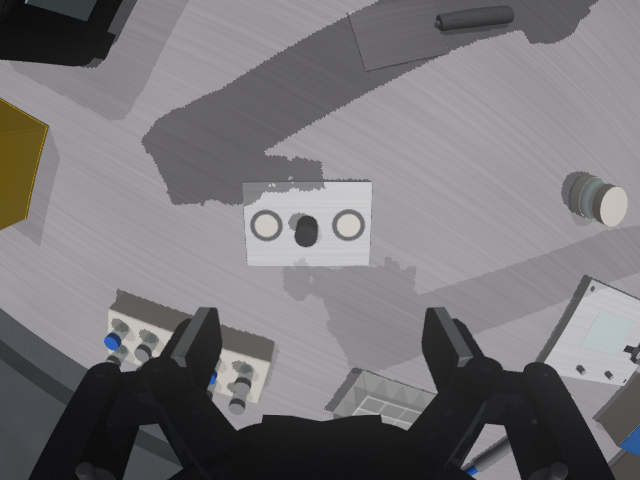

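The zoom shows dowel tops at zoomed (283,434) and (522,428) and the nose top at (640,282), its tip at the left side. The second picture shows the carrier plate with corners at about (243,182), (371,181), (369,265) and (248,265), and its post at (306,236). Now I'll compute the poses and grasp.

Run:
```python
from h import *
import json
P1=json.load(open("P1.json"));P2=json.load(open("P2.json"))
z=lambda u,v:(195+(u+.5)/3.33-.5,145+(v+.5)/3.33-.5)
A=lambda p,h,P:at_z("wrist",p,h,P)[:2]
dr,dl,nose,tip=[A(z(*p),.029,P1) for p in((283,434),(522,428),(640,282),(617,282))]
sc=np.array([A(z(*p),.015,P1) for p in((25,48),(765,28),(742,458),(70,470))])
v=dl-dr; print("dowels",dr,dl,np.linalg.norm(v),"yaw",np.arctan2(-v[0],v[1]),"mid",(dr+dl)/2)
v=(sc[1]-sc[0])+(sc[2]-sc[3]); print("stage corners ctr",sc.mean(0),"yaw",np.arctan2(-v[0],v[1]),[np.linalg.norm(sc[i]-sc[i-1]) for i in range(4)])
print("nose",nose,tip,np.linalg.norm(nose-tip))
cc=np.array([A(p,.01,P2) for p in((243,182),(371,181),(369,265),(248,265))])
v=(cc[1]-cc[0])+(cc[2]-cc[3]); cy=np.arctan2(-v[0],v[1]); print("carrier",cc.mean(0),"yaw",cy,[np.linalg.norm(cc[i]-cc[i-1]) for i in range(4)])
print("post top",A((306.5,239),.047,P2))
```

```text
dowels [0.58344772 0.18435627] [0.56812378 0.26229112] 0.07942709852352792 yaw 0.19414832870154036 mid [0.57578575 0.2233237 ]
stage corners ctr [0.52183257 0.2130101 ] yaw 0.18792302806153194 [np.float64(0.150126973280387), np.float64(0.2384171578030171), np.float64(0.15075175333982319), np.float64(0.23975863161115366)]
nose [0.51206031 0.29004142] [0.51331264 0.28266178] 0.007485145041463918
carrier [ 0.59047836 -0.27328311] yaw 0.5156932293284294 [np.float64(0.08987211964020517), np.float64(0.1278241598851269), np.float64(0.0901491060340208), np.float64(0.1294703697792975)]
post top [ 0.59277697 -0.27137746]
```

Run:
```python
from h import *
q=down(np.pi+.5157); p=[.5915,-.2722]
print(read_ft_force().round(2) if hasattr(read_ft_force(),'round') else read_ft_force())
movel(p+[.10],q,.25); movel(p+[.035],q,.1)
print("FT",np.round(read_ft_force(),2))
move_gripper(.015,40); print(read_finger_gap(),read_grasp_force(),np.round(read_ft_force(),2))
movel(p+[.14],q,.2); pause(.2); print("held FT",np.round(read_ft_force(),2),np.round(read_ft_torque(),3),read_eef_pos(),read_time_s())
S=np.array([.522,.213]);yaw=.19;Rm=np.array([[np.cos(yaw),-np.sin(yaw)],[np.sin(yaw),np.cos(yaw)]])
t=S+Rm@[-.004,-.004]
move_ptp([*t,.14],down(np.pi+yaw)); pause(.3)
print("held FT",np.round(read_ft_force(),2),np.round(read_ft_torque(),3),read_eef_pos(),read_qpos().round(2),read_time_s())
snap("wrist","w3"); snap("side","s3")
a=cv2.imread("pics/w3.png")[130:430,120:520];b=cv2.imread("pics/s3.png")[100:400,150:450]
cv2.imwrite("pics/c3.png",np.hstack([a,b]))
```

```text
[ 0.37 -0.01  0.05]
FT [-0.66 -0.29 -0.15]
0.017740976466910155 39.01519238948822 [-0.93  0.25  3.72]
held FT [-0.05 -0.35 -4.52] [-0.002  0.024  0.023] [ 0.58993164 -0.27125272  0.13752919] 7.95
held FT [ 0.25 -0.14 -3.96] [ 0.041  0.015 -0.03 ] [0.5192039  0.20758056 0.14004911] [-1.    0.35  0.65  1.92 -0.26  0.95  1.53] 10.0167
```

View pics/c3.png

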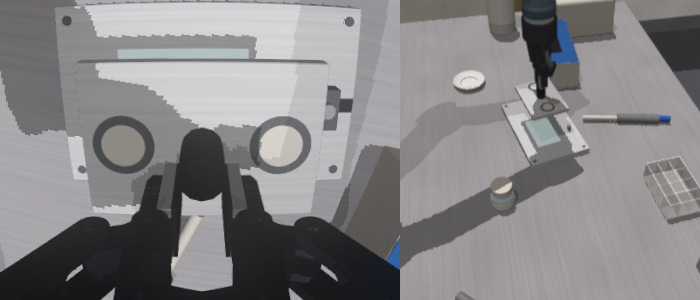

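The carrier is held square with the stage: its near edge is level at crop row 63 and the post sits between the fingers. Now I'll lower it with force feedback.

```bash
cat >> h.py <<'E'
S=np.array([.522,.213]);yaw=.19;Rm=np.array([[np.cos(yaw),-np.sin(yaw)],[np.sin(yaw),np.cos(yaw)]]); Q=down(np.pi+yaw)
def F(): # stage-frame force, moment z
    f=np.mean([read_ft_force() for _ in range(3)],0); return np.array([*(Rm.T@f[:2]),f[2]])
def rel(): e=np.array(read_eef_pos()); return np.array([*(Rm.T@(e[:2]-S)),e[2]])
def go(x,y,z,v=.02,q=Q): movel([*(S+Rm@[x,y]),z],q,v)
E
python3 - <<'E'
from h import *
go(-.004,-.004,.056,.1); pause(.2); print(F().round(2),rel().round(4),np.round(read_ft_torque(),3))
for z in np.arange(.054,.046,-.0007):
    go(-.004,-.004,z); pause(.1); f=F(); print(round(z,4),f.round(2),rel().round(4),np.round(read_ft_torque(),3))
    if f[2]>0: break
print(read_time_s())
E
```

```text
[ 0.12 -0.95 -3.36] [-0.0033 -0.0038  0.0568] [-0.02   0.004 -0.017]
0.054 [ 0.76 -0.43 -3.32] [-0.0041 -0.004   0.054 ] [ 0.001 -0.003 -0.006]
0.0533 [-0.87  0.31 -5.26] [-0.004  -0.0041  0.0533] [-0.052  0.015  0.038]
0.0526 [-0.17  0.44 -2.84] [-0.004  -0.004   0.0526] [-0.024  0.02  -0.029]
0.0519 [-0.88  0.29 -4.21] [-0.004  -0.004   0.0519] [ 0.05  -0.019  0.028]
0.0512 [ 0.61  0.29 -3.32] [-0.004  -0.004   0.0512] [-0.009 -0.054  0.002]
0.0505 [-0.42  0.3  -2.91] [-0.0038 -0.004   0.0506] [ 0.003 -0.005  0.003]
0.0498 [-1.05 -0.22  2.97] [-0.0034 -0.0039  0.0505] [-0.169  0.277 -0.019]
13.7583
```

```bash
cat >> h.py <<'E'
def F():
    a=[]; m=[]
    for _ in range(8): a.append(read_ft_force()); m.append(read_ft_torque()); pause(.015)
    f=np.mean(a,0); return np.array([*(Rm.T@f[:2]),f[2],*np.mean(m,0)])
E
python3 - <<'E'
from h import *
go(-.004,-.004,.0502); print(F().round(2),rel().round(4))
go(.001,-.004,.0502); print(F().round(2),rel().round(4))
for x in np.arange(.0015,.010,.0005):
    go(x,-.004,.0502); f=F(); print(round(x,4),f.round(2),rel().round(4))
    if f[0]<-5: break
print(read_time_s(),read_finger_gap())
E
```

```text
[-0.22 -0.01  2.99 -0.03  0.06  0.01] [-0.0034 -0.0039  0.0505]
[-0.92  0.13  4.91  0.    0.14  0.02] [ 0.0014 -0.0039  0.0505]
0.0015 [-1.22  0.1   6.27 -0.07  0.29  0.02] [ 0.0014 -0.0039  0.0504]
0.002 [-1.66  0.15  6.65 -0.11  0.4   0.03] [ 0.0016 -0.0039  0.0504]
0.0025 [-1.8   0.28  7.03 -0.11  0.42  0.01] [ 0.0021 -0.0039  0.0504]
0.003 [-1.97  0.15  6.56 -0.12  0.45  0.  ] [ 0.0025 -0.0039  0.0504]
0.0035 [-1.98 -0.02  6.98 -0.11  0.43  0.01] [ 0.0031 -0.0039  0.0504]
0.004 [-1.99  0.    6.96 -0.09  0.45  0.01] [ 0.0035 -0.0039  0.0504]
0.0045 [-2.26 -0.25  7.03 -0.1   0.45  0.02] [ 0.004  -0.0039  0.0504]
0.005 [-1.66  0.09  6.95 -0.1   0.44  0.02] [ 0.0045 -0.0039  0.0504]
0.0055 [-2.17  0.37  6.95 -0.08  0.45 -0.  ] [ 0.005  -0.0039  0.0504]
0.006 [-1.76 -0.21  7.31 -0.1   0.41  0.01] [ 0.0056 -0.0039  0.0504]
0.0065 [-2.18  0.04  6.9  -0.11  0.45 -0.  ] [ 0.006  -0.004   0.0504]
0.007 [-2.08  0.28  7.52 -0.16  0.6  -0.03] [ 0.0062 -0.004   0.0504]
0.0075 [-3.68 -0.02  8.53 -0.19  0.79 -0.01] [ 0.0062 -0.0039  0.0504]
0.008 [-4.37 -0.13  9.48 -0.24  0.97 -0.  ] [ 0.0062 -0.004   0.0504]
0.0085 [-5.020e+00  6.000e-02  1.073e+01 -2.700e-01  1.160e+00 -1.000e-02] [ 0.0063 -0.004   0.0504]
20.425 0.017608067632279314
```

Run:
```python
from h import *
x,z=.0085,.0508
go(x,-.004,z); print(F().round(2),rel().round(4))
base=None
for y in np.r_[np.arange(-.003,.0021,.001),np.arange(.0025,.016,.0005)]:
    go(x,y,z); f=F(); r=rel(); print(round(y,4),f.round(2),r.round(4))
    if f[1]<-7.5: break
print(read_time_s(),read_finger_gap())
```

```text
[-4.09  0.32  7.34 -0.16  0.88 -0.  ] [ 0.0062 -0.0039  0.0504]
-0.003 [-3.89 -1.01  7.38 -0.44  0.84  0.01] [ 0.0062 -0.0039  0.0504]
-0.002 [-4.18 -2.13  7.73 -0.63  0.81  0.01] [ 0.0063 -0.0037  0.0504]
-0.001 [-3.98 -2.42  7.4  -0.74  0.78  0.  ] [ 0.0063 -0.0031  0.0504]
0.0 [-4.22 -2.49  7.88 -0.77  0.78 -0.02] [ 0.0063 -0.0023  0.0504]
0.001 [-3.88 -2.43  7.52 -0.8   0.77 -0.  ] [ 0.0062 -0.0013  0.0504]
0.002 [-4.16 -2.65  7.72 -0.8   0.78  0.  ] [ 0.0063 -0.0004  0.0504]
0.0025 [-3.9  -3.05  7.78 -0.84  0.79  0.  ] [0.0063 0.0001 0.0504]
0.003 [-4.26 -2.84  7.19 -0.84  0.78 -0.01] [0.0063 0.0005 0.0504]
0.0035 [-4.24 -2.91  7.59 -0.83  0.78 -0.  ] [0.0063 0.001  0.0504]
0.004 [-4.01 -3.15  7.89 -0.85  0.77 -0.01] [0.0063 0.0015 0.0504]
0.0045 [-4.09 -2.91  7.77 -0.87  0.77 -0.  ] [0.0063 0.002  0.0504]
0.005 [-4.15 -2.63  7.88 -0.84  0.77  0.  ] [0.0063 0.0025 0.0504]
0.0055 [-4.05 -3.11  7.67 -0.85  0.78  0.  ] [0.0063 0.003  0.0504]
0.006 [-3.9  -2.87  7.74 -0.84  0.77 -0.01] [0.0063 0.0035 0.0504]
0.0065 [-3.71 -2.9   7.61 -0.84  0.77  0.  ] [0.0063 0.004  0.0504]
0.007 [
[... 196 characters left out ...]
.0085 [-4.15 -2.61  7.71 -0.86  0.76 -0.  ] [0.0063 0.0061 0.0504]
0.009 [-4.13 -3.29  7.92 -0.95  0.78  0.03] [0.0063 0.0061 0.0504]
0.0095 [-4.18 -3.79  8.02 -1.04  0.72  0.01] [0.0063 0.0061 0.0504]
0.01 [-4.35 -4.41  8.07 -1.19  0.73  0.01] [0.0063 0.0062 0.0504]
0.0105 [-3.85 -4.94  8.28 -1.31  0.69  0.02] [0.0063 0.0062 0.0504]
0.011 [-4.04 -5.81  8.2  -1.42  0.69  0.02] [0.0063 0.0062 0.0504]
0.0115 [-3.84 -6.14  8.5  -1.55  0.66  0.02] [0.0063 0.0062 0.0504]
0.012 [-4.38 -6.42  8.22 -1.66  0.63  0.01] [0.0063 0.0063 0.0504]
0.0125 [-4.13 -6.94  8.89 -1.79  0.62  0.02] [0.0063 0.0063 0.0504]
0.013 [-4.22 -7.59  8.84 -1.91  0.63  0.05] [0.0063 0.0064 0.0504]
31.5417 0.01782127305188408
```

Run:
```python
from h import *
z=.0508
for x in(.0095,.0105,.0115): go(x,.013,z); print(F().round(2),rel().round(4))
pause(.8); print("press",F().round(2),rel().round(4))
go(.0068,.0066,z); print("relax",F().round(2),rel().round(4))
move_gripper(.045); pause(.2); print("open",read_finger_gap(),F().round(2),rel().round(4))
r=rel(); go(r[0],r[1],.12,.08); go(r[0]-.07,r[1],.25,.15); pause(.3)
print(read_time_s()); P=camera_params("wrist")
import json; json.dump({k:np.array(P[k]).tolist() for k in("K","camera_from_world")},open("P4.json","w"))
im=snap("wrist","w4"); 
d=tip_of("wrist","carrier_grip")[:1]; print(d,[Rm.T@(at_z("wrist",q["at"],.049,P)[:2]-S) for q in d])
c=proj("wrist",[*(S+Rm@[.005,.01]),.025],P).astype(int); print(c)
x0,y0=max(c[0]-125,0),max(c[1]-90,0); print(x0,y0)
cv2.imwrite("pics/w4z.png",cv2.resize(im[y0:y0+180,x0:x0+250,::-1],None,fx=3.2,fy=3.2,interpolation=cv2.INTER_CUBIC))
```

```text
[-6.010e+00 -7.650e+00  1.094e+01 -1.990e+00  1.020e+00  1.000e-02] [0.0063 0.0063 0.0504]
[-7.6  -7.98 12.87 -2.08  1.4   0.05] [0.0063 0.0063 0.0503]
[-9.63 -7.7  14.7  -2.17  1.78  0.04] [0.0064 0.0063 0.0503]
press [-9.33 -7.67 14.45 -2.18  1.76  0.03] [0.0064 0.0063 0.0503]
relax [-1.96 -1.67  4.15 -0.44  0.36 -0.02] [0.0062 0.006  0.0505]
open 0.04512271055592419 [-0.24  0.16 -0.16 -0.01  0.01 -0.01] [0.0068 0.0066 0.0508]
37.4667
[{'at': [324.8, 267.4], 'confidence': 0.78}] [array([0.00577507, 0.00922832])]
[325 258]
200 168
```

View pics/w4z.png

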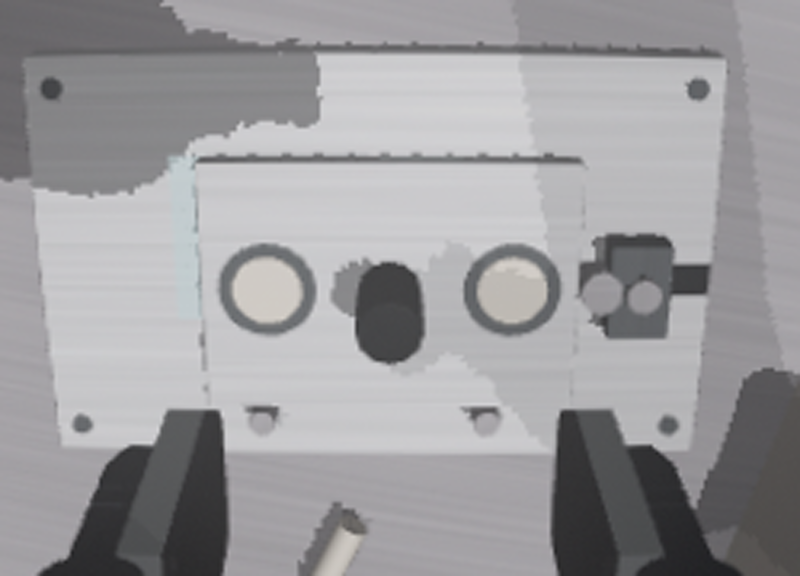

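The picture shows the plate with its far edge against both dowels (zoomed (263,412) and (485,412)) and its right-hand edge at the nose (582,293). I'll check those gaps numerically before handing in.

Run:
```python
from h import *
import json
P=json.load(open("P4.json")); u=lambda a,b:(200+(a+.5)/3.2-.5,168+(b+.5)/3.2-.5)
L=lambda a,b,h:(Rm.T@(at_z("wrist",u(a,b),h,P)[:2]-S)*1000).round(2)
for n,a,b,h in(("near-right",197,163,.025),("near-left",584,163,.025),("far edge R",300,406,.025),("far edge L",540,406,.025),("left end mid",577,293,.025),("right end mid",204,293,.025),("nose tip",582,293,.029),("nose ctr",603,293,.029),("dowelR",263,422,.029),("dowelL",486,422,.029)): print(n,L(a,b,h))
```

```text
near-right [-39.96 -58.38]
near-left [-40.04  70.3 ]
far edge R [ 49.99 -26.3 ]
far edge L [50.16 59.55]
left end mid [ 6.48 70.32]
right end mid [  6.57 -58.36]
nose tip [ 4.87 71.38]
nose ctr [ 4.92 78.7 ]
dowelR [ 54.51 -39.4 ]
dowelL [54.31 39.96]
```

```bash
python3 -c "
from h import *
print(sign_off(),read_time_s())"
```

```text
the job is handed in; nothing more can be done
the job is handed in; nothing more can be done
```

The carrier is seated flat on the stage against both dowels and the end stop. I pressed it home for about 1 s at roughly 9 N towards the dowels and 8 N towards the stop, then let go and handed in after about 38 s on the robot clock, with no verdict reported back.

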